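# Stand the fallen ballasted tin back in the condiment row

## Robot

A 7-joint arm with a two-finger parallel gripper is mounted at the origin on the work surface. World frame = base frame: x ahead of the robot, y to its left, z up, the work surface at z = 0. Lengths are in m, angles in degrees, forces in N, time in s.
With the tool pointing down it reaches from about 0.4 to 0.9 m from the base axis. Payload 5.5 kg.
Tool frame: the origin (TCP) lies at the very end of the fingers, on their centre line; the grasp point (between the pads) lies 19 mm behind it (hold_point_z is the distance from the TCP to the grasp point, in m); z points along the fingers, y is the direction in which the jaws open and shut (so a half turn about z gives the same grasp; the last joint's range is limited). The gripper opens to 85 mm and grips with 20 to 120 N. Pads are 22 mm wide; open, the fingers measure 114 mm over their backs; the gripper's body (76 mm by 85 mm) begins 54 mm behind the grasp point. The pads swing forward as they close: fully open they stand 13 mm farther back than shut.
Start: joints at [78.106, 28.699, -24.465, 88.831, 12.651, 65.22, -12.049], TCP at [0.295, -0.579, 0.231] pointing down, gripper open.
Joint ranges: [-164.97, 164.97], [-17.58, 116.51], [-87.97, 89.64], [11.32, 138.91], [-80.73, 260.73], [10.89, 115.49], [-147.41, 147.41]. Speed limits (degrees/s): [147.25, 147.25, 180, 180, 180, 180, 180].

## Interface

Orientations are given as [roll, pitch, yaw] about the fixed x, y, z axes, in that order (R = Rz(yaw) Ry(pitch) Rx(roll)).
In Python, from station import sense, grab_frame, job_done, hold_point_z gives the robot as it stands.
- The arm moves only by the shell command python3 -m jog 'ROWS' [OPENING] [FORCE]. ROWS is JSON, a list that holds one entry, the list of rows, each a list of 6 numbers: the shift along the tool's x, y, z in mm, then the turn, a rotation vector about the tool's x, y, z in degrees. In form: [[[x, y, z, ax, ay, az], ...]]. A call has 1 to 5 rows; each row is the pose to reach, as a shift and turn from the pose measured when the call began, along the tool's axes at that moment; what a row does not reach only later rows make up. A row lasts 1/12 s, in which the tool goes at most 41.7 mm and 7.16 degrees, less where a joint would pass 70% of its speed; a pose out of reach is approached as far as the arm can. A call with a gripper value outside its range is refused whole. OPENING is the opening, from -1 (shut) to 1 (fully open), set as the call begins (- or left out, the last holds). The fingers move at their own pace and stop on an object; FORCE is the grip in N (left out, the last holds). Time passes only in rows, so rows that repeat a pose let the fingers close. It gives the time, the measured TCP pose, the force and the opening at its end, in the units of the state.
- sense(): the state, without advancing time (a new reading comes with each control period).
- grab_frame(name): name is "scene" or "top" or "wrist"; returns a dict with "pixels" (400x640x3 uint8, red, green, blue), "z_map" (400x640 float32, m along the optical axis (not along the pixel's ray), 0 where there is no reading), "fovy" (degrees; the focal length in pixels is half the picture's height over the tangent of half this angle, whatever the lens; pixels are square), "cx", "cy" (the principal point, pixels), "D" ([k1, k2, p1, p2, k3] as OpenCV has them; the pictures are not rectified), "extrinsics" (4x4, takes a point from world to camera coordinates). Camera axes: x right, y up, looking along -z (the intrinsics and any distortion apply to the point x, -y, -z); pixel columns grow to the right and rows downward; lengths in m; the calibration is good to about 2 mm. A picture is of the moment at which its call begins.
- job_done(): hands the job in, once; it reports no verdict.
The state is a dict: "time": time; "qpos": joint angles; "qvel": joint speeds; "tau": joint torques, N m; "eef_pos": TCP position; "tool_rot": TCP orientation; "wrist_force": force on the tool from outside, world axes, zero at the start; "ft_torque": the same for the moment, N m; "gripper_width": finger opening in m.
Only numpy, scipy, OpenCV 4.12 (cv2) and the standard library are available. Lean on these libraries where they do the work, as an engineer would, in place of code of your own. Each camera call takes 0.05 s, during which the arm holds its last target.

## Task

The grey square tin in the tray on the kitchen counter has fallen over. One end of it is weighted inside, but both ends look alike: pick it up and feel which end is heavy, then stand it upright, heavy end down, in the vacant place of the row, in line with the jar, the can and the bottle and clear of them. Do not drop it or let it topple, and leave the three neighbours standing where they are.

Things in the scene. Friction and masses are not known exactly. Their poses are not given: they have to be found in the camera images.
- tin: Closed grey tin 125 x 44 x 44 mm, alike dark bands at both ends, 0.38-0.53 kg. Origin: its middle; x runs along its length. Starts lying on a long side at any yaw. Hidden ballast puts the centre of mass 24-30 mm from the middle towards one end (lifted by the middle: a moment of 0.09 to 0.16 N m); the reading does not tell which. Standing in the tray, its middle is 66 mm above the counter.
- tray: Fixed shallow steel tray, 210 (x) by 470 mm (y); origin: centre of its underside. Floor 4 mm, rim 12 mm above the counter. The row runs along its y through x = 0: places at y = -172.5, -57.5, 57.5, 172.5 mm; jar, can and bottle fill three in any order (within 5 mm); the tin lies in the fourth (within 10 mm), the vacant place it must stand in.
- jar: Glass jar with a dark lid, 64 mm in diameter, 100 mm tall, standing in the row; origin at the centre of its underside, z up. To be left alone.
- can: Plain ribbed steel can, 65 mm in diameter, 110 mm tall, standing in the row; origin at the centre of its underside, z up. To be left alone.
- sauce: Amber glass sauce bottle with a white cap, 60 mm in diameter, 130 mm tall, standing in the row; origin at the centre of its underside, z up. To be left alone.
- clear (a point): Point on the bare counter top to the left of the tray, in the middle of a free stretch at least 180 mm (x) by 240 mm (y), where the tin may be laid down and gripped anew; z = 0 is the counter.
Not all that is in view belongs to the job. Leave any green look-alike of the tin alone.

How it is judged (in metres and radians):
At the end, for the whole second after the job is handed in: The tin stands at rest on its heavy end on the tray floor, within 0.1 rad of upright, within 35 mm of the tray's long centre line and 205 mm of its centre, its axis 70 mm or more from those of the jar, can and bottle; these stand upright within 20 mm of their start (angle between the x axis of tin and the z axis of tray, either way round below 0.1 rad and height (world z) of ballast_c0 below 0.05 m and x of tin in the frame of tray between -0.035 and 0.035 m and y of tin in the frame of tray between -0.205 and 0.205 m and z of tin in the frame of tray between 0.062 and 0.072 m and linear speed of tin below 0.02 m/s and angular speed of tin below 0.1 rad/s and horizontal distance between tin and jar above 0.07 m and distance of each of jar, can, sauce from where it was at the start of the episode below 0.02 m and angle between each of jar, can, sauce's own z axis and vertical below 0.1 rad and horizontal distance between tin and can above 0.07 m and horizontal distance between tin and sauce above 0.07 m); the robot touches nothing.
It fails at once if a standing neighbour (jar, can or bottle) was pushed more than 30 mm or tipped over (distance of any of jar, can, sauce from where it was at the start of the episode above 0.03 m or angle between any of jar, can, sauce's own z axis and vertical above 0.35 rad).
It fails at once if the tin was dropped or left to fall over (moving faster than 0.65 m/s with no finger on it) (linear speed of tin above 0.65 m/s and contact force between the fingers and tin below 0.05 N).
It also fails if it takes over 66 s, if anything falls off the work surface, if the arm or the gripper's body presses on something with over 40 N, if the wrist force passes 120 N, or if a joint passes its speed limit or range.

## Working session

There is one attempt and no reset: what is moved stays moved. The work goes in short steps, Python scripts to look and compute and a shell command to move; the robot and the scene stay as the last step left them, time stands still between calls to the robot, and variables do not carry over. Pictures are saved under pics/ and viewed, and the job is handed in when it is done.

```bash
ls; mkdir -p pics
python3 - <<'E'
from station import sense, grab_frame, hold_point_z
import cv2,numpy as np
print(sense(),hold_point_z)
for n in ["scene","top","wrist"]:
    f=grab_frame(n); cv2.imwrite(f"pics/{n}0.png",f["pixels"][:,:,::-1]); np.savez(f"{n}0.npz",**f)
    print(n,f["fovy"],f["cx"],f["cy"],f["D"],np.round(f["extrinsics"],3).tolist())
E
```

```text
pics
{'time': 0.0, 'qpos': array([ 78.10575523,  28.75395443, -24.45318458,  88.89273845,
        12.65143469,  65.2226711 , -12.05131456]), 'qvel': array([-0.03483439, -0.14869002,  0.0259518 ,  0.00261429,  0.04912917,
       -0.07275187, -0.07244857]), 'tau': array([ 8.90694264e-04, -5.69531894e+01, -5.81631348e+00, -2.80939060e+01,
        1.04408094e-02,  1.18664341e-02, -7.72977245e-06]), 'eef_pos': array([ 0.29446145, -0.57866465,  0.23024835]), 'tool_rot': array([-1.79884342e+02, -2.55842007e-03,  2.69759516e+01]), 'wrist_force': array([0.52131532, 0.69026404, 0.45201526]), 'ft_torque': array([ 0.04317896,  0.03690121, -0.03807494]), 'gripper_width': 0.0855388952877293} 0.0187
scene 54.45354616863235 318.0571882093475 193.61764912530464 [-0.02314801  0.          0.          0.          0.        ] [[0.028, 1.0, -0.006, -0.037], [-0.845, 0.027, 0.535, 0.363], [0.535, -0.01, 0.845, -1.082], [0.0, 0.0, 0.0, 1.0]]
top 54.63327901861496 323.00540786288127 202.06686528630064 [-0.03184454  0.          0.          0.          0.        ] [[-0.018, -0.999, -0.036, 0.06], [0.983, -0.024, 0.181, -0.462], [-0.182, -0.032, 0.983, -0.836], [0.0, 0.0, 0.0, 1.0]]
wrist 58.00839779418286 321.6930975618213 201.25652519759467 [-0.08371696  0.          0.          0.          0.        ] [[0.453, -0.892, -0.002, -0.649], [0.842, 0.428, -0.329, 0.042], [0.294, 0.147, 0.944, -0.382], [0.0, 0.0, 0.0, 1.0]]
```

View pics/scene0.png

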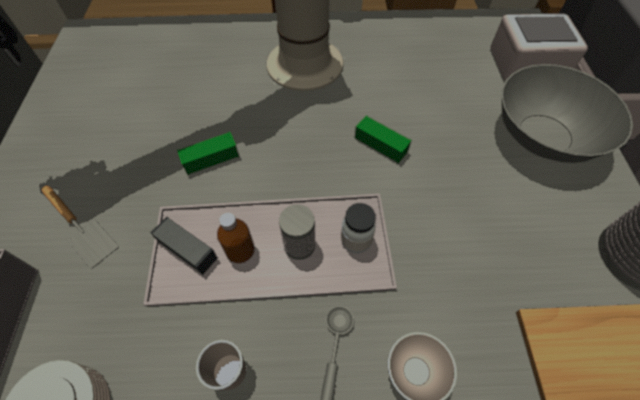

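View pics/top0.png

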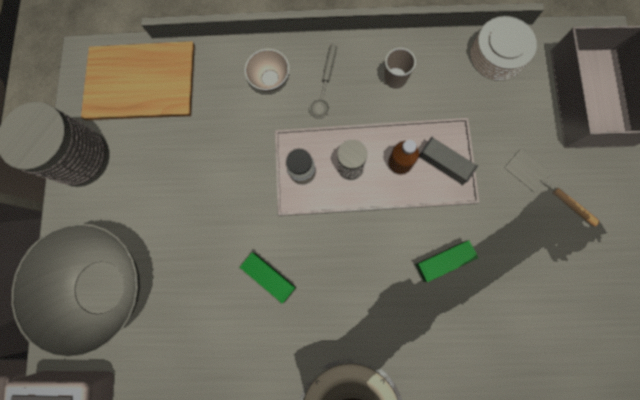

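View pics/wrist0.png

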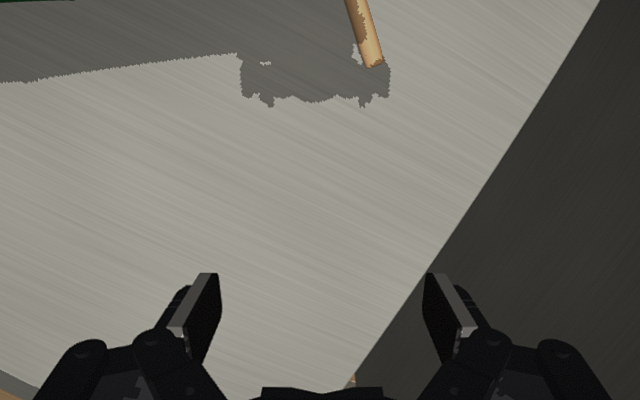

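The scene camera has the tin at about (185,245), left of the bottle (235,240), then the can (298,230) and the jar (359,225). The top camera has the tin at (447,160) and the bottle at (404,155). Two green look-alikes lie between the tray and the robot. Next I'll turn these into positions.

```bash
cat > h.py <<'E'
import numpy as np,cv2
def K(f):
    fy=200/np.tan(np.radians(float(f["fovy"]))/2)
    return np.array([[fy,0,float(f["cx"])],[0,fy,float(f["cy"])],[0,0,1]])
def cloud(f):
    """world xyz for each pixel (400,640,3), nan w/o depth"""
    v,u=np.mgrid[0:400,0:640]
    uv=np.stack([u,v],-1).reshape(-1,1,2).astype(np.float64)
    n=cv2.undistortPoints(uv,K(f),np.asarray(f["D"],float)).reshape(400,640,2)
    z=np.asarray(f["z_map"],float); z=np.where(z>0,z,np.nan)
    c=np.stack([n[...,0]*z,-n[...,1]*z,-z],-1)
    E=np.asarray(f["extrinsics"]); 
    return (c-E[:3,3])@E[:3,:3]
def proj(f,P):
    E=np.asarray(f["extrinsics"]);c=np.atleast_2d(P)@E[:3,:3].T+E[:3,3]
    c=c*[1,-1,-1]
    return cv2.projectPoints(c,np.zeros(3),np.zeros(3),K(f),np.asarray(f["D"],float))[0].reshape(-1,2)
E
python3 - <<'E'
import numpy as np,cv2
from h import *
for n in ["scene","top"]:
    f=dict(np.load(n+"0.npz")); W=cloud(f); rgb=f["pixels"].astype(int)
    pts={"scene":dict(tin=(185,245),bottle_cap=(227,221),can=(297,216),jar=(359,215),trayfl=(270,285),counter=(130,160)),
         "top":dict(tin=(447,160),bottle_cap=(410,146),can=(351,153),jar=(299,160),trayfl=(330,195),counter=(200,230))}[n]
    for k,(u,v) in pts.items(): print(n,k,np.round(W[v,u],4))
    X=W.reshape(-1,3)
    # tin top
    u,v=pts["tin"]; 
    m=np.isfinite(W[...,2])&(abs(W[...,2]-W[v,u,2])<0.006)&(np.hypot(W[...,0]-W[v,u,0],W[...,1]-W[v,u,1])<0.09)
    nl,l=cv2.connectedComponents(m.astype(np.uint8)); q=W[l==l[v,u]]
    print("tin top",cv2.minAreaRect((q[:,:2]*1000).astype(np.float32)),q[:,2].mean(),len(q))
    # tops
    for k in ["bottle_cap","can","jar"]:
        u,v=pts[k]
        m=np.isfinite(W[...,2])&(abs(W[...,2]-W[v,u,2])<0.004)&(np.hypot(W[...,0]-W[v,u,0],W[...,1]-W[v,u,1])<0.05)
        nl,l=cv2.connectedComponents(m.astype(np.uint8)); q=W[l==l[v,u]]
        print(k,cv2.minEnclosingCircle((q[:,:2]*1000).astype(np.float32)),q[:,2].mean())
    # tray by rim height
    m=(X[:,2]>0.008)&(X[:,2]<0.016)&(X[:,0]>.35)&(X[:,0]<.8)&(abs(X[:,1])<.4)
    q=X[m]; print("rim",cv2.minAreaRect((q[:,:2]*1000).astype(np.float32)),len(q))
    m=(abs(X[:,2]-.004)<0.002)&(X[:,0]>.35)&(X[:,0]<.9)&(abs(X[:,1])<.4)
    print(np.nanpercentile(X[m],[2,98],axis=0))
f=dict(np.load("top0.npz"));c=f["pixels"][100:230,260:500,::-1]
cv2.imwrite("pics/c1.png",cv2.resize(c,None,fx=3.3,fy=3.3,interpolation=cv2.INTER_CUBIC))
f=dict(np.load("scene0.npz"));c=f["pixels"][180:320,130:410,::-1]
cv2.imwrite("pics/c2.png",cv2.resize(c,None,fx=2.8,fy=2.8,interpolation=cv2.INTER_CUBIC))
E
```

```text
scene tin [ 0.567  -0.2317  0.0464]
scene bottle_cap [ 0.5651 -0.1342  0.1334]
scene can [ 0.5482 -0.0151  0.1139]
scene jar [0.5438 0.0967 0.1034]
scene trayfl [ 0.6355 -0.0721  0.0046]
scene counter [ 3.232e-01 -4.121e-01  3.000e-04]
tin top ((557.2477416992188, -241.20252990722656), (127.2024917602539, 45.028465270996094), 54.22637939453125) 0.04724897115640265 1438
bottle_cap ((561.7207641601562, -133.83798217773438), 14.235234260559082) 0.1333759767950581
can ((553.8458862304688, -15.908162117004395), 32.73056411743164) 0.11364159739642876
jar ((544.7635498046875, 99.81512451171875), 28.71439552307129) 0.10365052240456754
rim ((574.810791015625, 2.214569091796875), (761.2628173828125, 449.5123596191406), 89.88484954833984) 3314
[[ 0.41086355 -0.30691236  0.00205987]
 [ 0.80635155  0.34409507  0.00577181]]
top tin [ 0.5524 -0.2347  0.0496]
top bottle_cap [ 0.5598 -0.1354  0.1346]
top can [ 0.5545 -0.0138  0.1144]
top jar [0.5452 0.0982 0.1046]
top trayfl [0.4873 0.0344 0.002 ]
top counter [0.4103 0.346  0.0011]
tin top ((556.4400634765625, -240.42034912109375), (126.16780090332031, 46.33515167236328), 53.76311492919922) 0.048389869255400446 1055
bottle_cap ((559.9968872070312, -133.77493286132812), 14.093464851379395) 0.13434102753794228
can ((553.047607421875, -14.712964057922363), 32.01652908325195) 0.11445905581116626
jar ((543.7446899414062, 98.50340270996094), 28.251447677612305) 0.10440334746671893
rim ((574.9801025390625, -0.571502685546875), (798.6187133789062, 449.5365905761719), 89.9652328491211) 2133
[[ 0.36489473 -0.37583737  0.00204237]
 [ 0.88312167  0.37360286  0.00582982]]
```

View pics/c1.png

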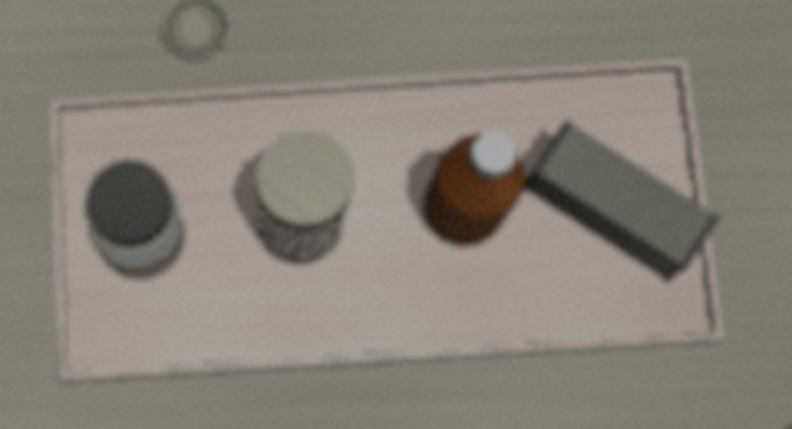

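View pics/c2.png

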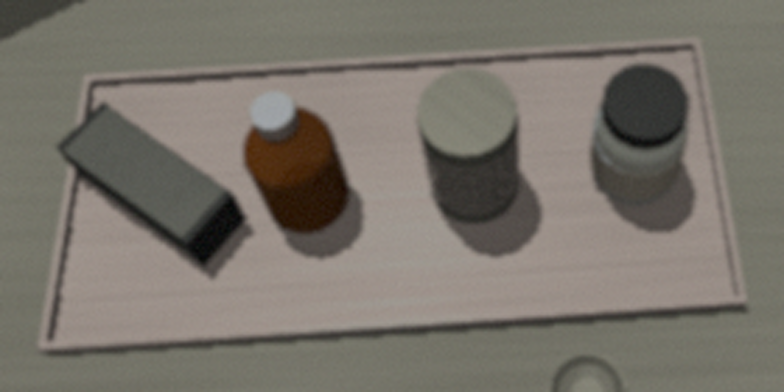

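Run:
```python
import numpy as np,cv2
from h import *
f=dict(np.load("top0.npz"))
c=np.array([(55,104),(684,65),(719,336),(63,379)])/3.3+[260,100]
n=cv2.undistortPoints(c.reshape(-1,1,2),K(f),f["D"]).reshape(-1,2)
E=f["extrinsics"];o=-E[:3,:3].T@E[:3,3]
d=np.c_[n[:,0],-n[:,1],-np.ones(4)]@E[:3,:3]
P=o+d*((0.012-o[2])/d[:,2])[:,None]
print(P.round(4)); 
for i in range(4): e=P[(i+1)%4]-P[i]; print(np.hypot(*e[:2]),np.degrees(np.arctan2(e[1],e[0])))
C=P.mean(0); print("c",C)
a=np.radians(np.mean([np.degrees(np.arctan2(*(P[2]-P[3])[:2])),np.degrees(np.arctan2(*(P[1]-P[0])[:2]))]))
y=((P[0]-P[1])+(P[3]-P[2]))[:2];y/=np.hypot(*y);print("ydir",y,"slot",C[:2]-y*.1725)
for q in [(.5608,-.1338),(.5535,-.0153),(.5443,.0992),(.557,-.241)]:
    r=np.array(q)-C[:2];print(r@[y[1],-y[0]],r@y)
```

```text
[[ 0.6471  0.1614  0.012 ]
 [ 0.6635 -0.3029  0.012 ]
 [ 0.4605 -0.3098  0.012 ]
 [ 0.4408  0.1548  0.012 ]]
0.464618545473981 -87.98223433533296
0.20307934221346843 -178.04526389438377
0.4650311034612963 92.43171724047157
0.2064398977067245 1.8446281167129264
c [ 0.55297055 -0.07414949  0.012     ]
ydir [-0.03882091  0.99924618] slot [ 0.55966716 -0.24651946]
0.005507858065141044 -0.05990949119602563
0.0028136386263919685 0.05878457429006288
-0.0019344321984008596 0.1735554147655197
-0.002450878872081025 -0.16688116270939451
```

```bash
python3 -m jog '[[[38,-18,0,0,0,0],[76,-36,0,0,0,0],[114,-54,0,0,0,0],[152,-72,0,0,0,0],[190,-90,0,0,0,0]]]' 1 60
python3 -m jog '[[[38,-18,0,0,0,0],[76,-36,0,0,0,0],[114,-54,0,0,0,0],[152,-72,0,0,0,0],[190,-90,0,0,0,0]]]'
python3 -m jog '[[[0,0,0,0,0,-6],[0,0,0,0,0,-12],[0,0,0,0,0,-18],[0,0,0,0,0,-24],[0,0,0,0,0,-27]]]'
python3 - <<'E'
from station import sense
s=sense();print(s["qpos"].round(1),s["eef_pos"],s["tool_rot"],s["time"])
E
```

```text
time: 0.57
eef_pos: [0.4224, -0.4123, 0.2304]
tool_rot: [-179.9, 0.0, 27.0]
wrist_force: [0.8, 0.1, 0.4]
gripper_width: 0.0854
time: 0.98
eef_pos: [0.5494, -0.2472, 0.2305]
tool_rot: [-179.9, 0.0, 26.9]
wrist_force: [0.2, 0.1, 0.1]
gripper_width: 0.0853
time: 1.4
eef_pos: [0.5492, -0.2469, 0.23]
tool_rot: [-179.8, -0.0, 54.3]
wrist_force: [-0.3, 0.3, 0.2]
gripper_width: 0.0853
[ 49.8  26.4 -37.5  95.7  17.4  64.  -28.2] [ 0.54923885 -0.2469295   0.23002915] [-1.79845173e+02 -1.95434452e-02  5.42678001e+01] 1.4
```

```bash
python3 -m jog '[[[5,2,38,0,0,0],[9.5,3,76,0,0,0],[9.5,3,114,0,0,0],[9.5,3,130,0,0,0],[9.5,3,130,0,0,0]]]'
python3 - <<'E'
from station import *
import cv2
f=grab_frame("wrist");cv2.imwrite("pics/w1.png",f["pixels"][:,:,::-1]);s=sense();print(s["eef_pos"],s["tool_rot"],s["wrist_force"],s["ft_torque"])
E
```

```text
time: 1.82
eef_pos: [0.553, -0.2394, 0.0948]
tool_rot: [-179.3, 0.1, 54.3]
wrist_force: [-0.7, 0.5, 0.2]
gripper_width: 0.0854
[ 0.55503666 -0.23996498  0.09761544] [-1.79545653e+02  2.27945175e-02  5.42798261e+01] [ 0.16826928 -0.31197218  0.69510923] [-0.00948991 -0.03041171  0.04047908]
```

View pics/w1.png

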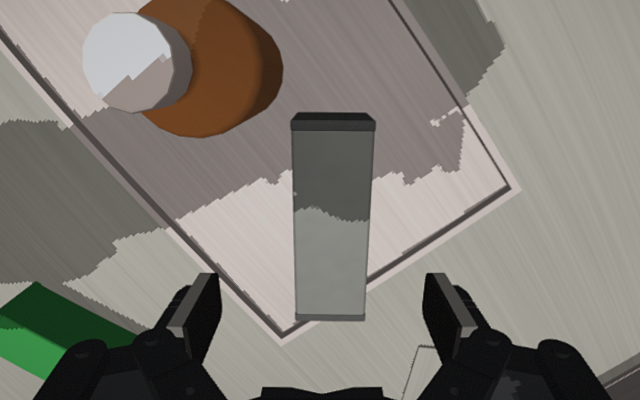

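Run:
```python
import numpy as np,cv2
from h import *
from station import *
f=grab_frame("wrist");W=cloud(f);s=sense();print(s["eef_pos"],s["tool_rot"])
v,u=240,332
m=np.isfinite(W[...,2])&(abs(W[...,2]-W[v,u,2])<0.005)&(np.hypot(W[...,0]-W[v,u,0],W[...,1]-W[v,u,1])<0.12)
nl,l=cv2.connectedComponents(m.astype(np.uint8)); q=W[l==l[v,u]]
r=cv2.minAreaRect((q[:,:2]*1000).astype(np.float32));print(r,q[:,2].mean())
```

```text
[ 0.55681745 -0.24049174  0.09977429] [-1.79769262e+02 -2.90432712e-02  5.42723840e+01]
((557.2481079101562, -241.70968627929688), (126.67037963867188, 44.75089645385742), 53.810462951660156) 0.048153970288240776
```

```bash
python3 -m jog '[[[0,1,35,0,0,0],[0,1,65,0,0,0],[0,1,80,0,0,0],[0,1,87,0,0,0],[0,1,87,0,0,0]]]'
python3 -m jog '[[[0,0,0,0,0,0],[0,0,0,0,0,0],[0,0,0,0,0,0],[0,0,0,0,0,0],[0,0,0,0,0,0]]]' -1 100
python3 -m jog '[[[0,0,0,0,0,0],[0,0,0,0,0,0],[0,0,0,0,0,0],[0,0,0,0,0,0]]]'
python3 -c "
from station import *
s=sense();print(s['eef_pos'],s['tool_rot'],s['wrist_force'],s['ft_torque'])"
```

```text
time: 2.33
eef_pos: [0.5574, -0.2407, 0.0127]
tool_rot: [-179.7, -0.0, 54.3]
wrist_force: [0.4, -0.0, -1.1]
gripper_width: 0.0855
time: 2.75
eef_pos: [0.5584, -0.2408, 0.0146]
tool_rot: [-179.8, -0.0, 54.3]
wrist_force: [-2.2, 1.8, 6.6]
gripper_width: 0.043
time: 3.08
eef_pos: [0.5582, -0.2406, 0.0146]
tool_rot: [-179.8, -0.0, 54.3]
wrist_force: [-0.8, 0.2, -0.7]
gripper_width: 0.043
[ 0.55815062 -0.24056985  0.01459502] [-1.79815670e+02 -4.42905689e-02  5.42676329e+01] [-0.78286123  0.18583864 -0.73012359] [ 0.17942236  0.26331415 -0.01187225]
```

Gripped (43 mm). Lift and feel the moment.

```bash
python3 -m jog '[[[0,0,-15,0,0,0],[0,0,-40,0,0,0],[0,0,-65,0,0,0],[0,0,-80,0,0,0],[0,0,-80,0,0,0]]]'
for i in 1 2 3 4; do python3 -m jog '[[[0,0,0,0,0,0],[0,0,0,0,0,0]]]' >/dev/null; python3 -c "
from station import *
import numpy as np
s=sense();y=np.radians(s['tool_rot'][2]);t=s['ft_torque']
print(s['eef_pos'].round(4),s['tool_rot'].round(1),s['wrist_force'].round(2),t.round(3),'about left-normal of tool x',(t@[-np.sin(y),np.cos(y),0]).round(3))"; done
python3 - <<'E'
from station import *
import cv2
f=grab_frame("scene");cv2.imwrite("pics/s2.png",cv2.resize(f["pixels"][100:320,100:420,::-1],None,fx=2.4,fy=2.4))
E
```

```text
time: 3.5
eef_pos: [0.5612, -0.2419, 0.099]
tool_rot: [179.8, -0.1, 54.3]
wrist_force: [0.1, -0.0, -4.4]
gripper_width: 0.0425
[ 0.5609 -0.2423  0.0988] [ 1.798e+02 -1.000e-01  5.420e+01] [-0.33  0.08 -4.4 ] [-0.131  0.031  0.016] about left-normal of tool x 0.125
[ 0.5598 -0.242   0.0973] [ 1.799e+02 -1.000e-01  5.420e+01] [-0.23  0.53 -4.71] [-0.125  0.087 -0.007] about left-normal of tool x 0.152
[ 0.5589 -0.2417  0.0961] [-180.    -0.    54.2] [ 0.33 -0.19 -5.07] [-0.103  0.052 -0.015] about left-normal of tool x 0.114
[ 0.5584 -0.2415  0.0954] [-179.9   -0.    54.2] [-0.06 -0.43 -4.57] [-0.094  0.126  0.039] about left-normal of tool x 0.15
```

View pics/s2.png

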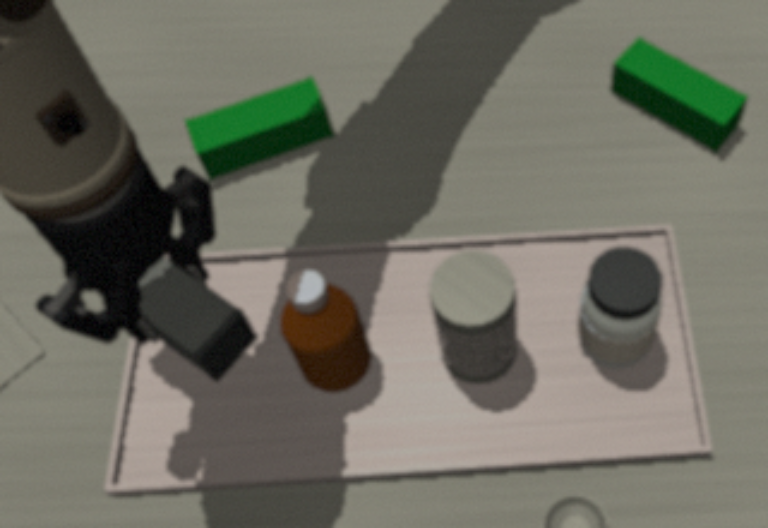

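The moment points to the far (+tool x) end being heavy. I'll raise the tin, turn it so that end faces the robot, then try tilting.

```bash
python3 -m jog '[[[0,0,-35,0,0,0],[0,0,-70,0,0,0],[0,0,-105,0,0,0],[0,0,-130,0,0,0],[0,0,-130,0,0,0]]]'
python3 -m jog '[[[0,0,0,0,0,-7],[0,0,0,0,0,-14],[0,0,0,0,0,-21],[0,0,0,0,0,-28],[0,0,0,0,0,-35]]]'
python3 -m jog '[[[0,0,0,0,0,-7],[0,0,0,0,0,-14],[0,0,0,0,0,-21],[0,0,0,0,0,-28],[0,0,0,0,0,-35]]]'
python3 -m jog '[[[0,0,0,0,0,-7],[0,0,0,0,0,-14],[0,0,0,0,0,-21],[0,0,0,0,0,-28],[0,0,0,0,0,-35]]]'
python3 -c "
from station import *
s=sense();print(s['qpos'].round(1),s['eef_pos'],s['tool_rot'],s['wrist_force'],s['ft_torque'])"
```

```text
time: 4.63
eef_pos: [0.5628, -0.2424, 0.2323]
tool_rot: [179.5, -0.2, 54.3]
wrist_force: [1.9, -0.6, -3.5]
gripper_width: 0.043
time: 5.05
eef_pos: [0.562, -0.2423, 0.2309]
tool_rot: [179.6, 0.2, 89.6]
wrist_force: [0.6, 0.8, -4.3]
gripper_width: 0.0423
time: 5.47
eef_pos: [0.5613, -0.2421, 0.2294]
tool_rot: [179.8, 0.3, 125.0]
wrist_force: [1.0, 0.2, -5.4]
gripper_width: 0.0428
time: 5.88
eef_pos: [0.5608, -0.2421, 0.228]
tool_rot: [180.0, 0.3, 160.3]
wrist_force: [-0.0, -0.2, -4.2]
gripper_width: 0.043
[ 63.   35.6 -60.6  94.5  32.9  69.3  65.3] [ 0.56077126 -0.24207268  0.22802978] [179.98924216   0.31278654 160.31018574] [-2.65762870e-03 -1.68548450e-01 -4.16161043e+00] [ 0.04824148 -0.15442512  0.00852927]
```

```bash
python3 -m jog '[[[0,0,0,0,-7,0],[0,0,0,0,-14,0],[0,0,0,0,-21,0],[0,0,0,0,-28,0],[0,0,0,0,-35,0]]]'
python3 -m jog '[[[0,0,0,0,-7,0],[0,0,0,0,-14,0],[0,0,0,0,-21,0],[0,0,0,0,-28,0],[0,0,0,0,-35,0]]]'
python3 -c "
from station import *
s=sense();print(s['qpos'].round(1),s['eef_pos'],s['tool_rot'],s['wrist_force'],s['ft_torque'])"
```

```text
time: 6.3
eef_pos: [0.5591, -0.2424, 0.226]
tool_rot: [180.0, 34.0, 160.2]
wrist_force: [1.2, -3.0, -6.5]
gripper_width: 0.0426
time: 6.72
eef_pos: [0.5528, -0.2594, 0.2225]
tool_rot: [-175.9, 42.2, 160.2]
wrist_force: [0.2, -0.3, -5.6]
gripper_width: 0.0426
[ 77.1  15.6 -61.7 131.1  98.2  16.7  -1.7] [ 0.5528121  -0.2593607   0.22253593] [-175.88758763   42.18490125  160.20093999] [ 0.20405031 -0.33397176 -5.59967007] [ 0.48635778  1.16299272 -0.0312491 ]
```

```bash
python3 -m jog '[[[0,0,0,0,-7,0],[0,0,0,0,-14,0],[0,0,0,0,-14,0],[0,0,0,0,-14,0],[0,0,0,0,-14,0]]]'
python3 -c "
from station import *
s=sense();print(s['qpos'].round(1),s['eef_pos'],s['tool_rot'],s['wrist_force'],s['ft_torque'])"
python3 -m jog '[[[0,0,0,0,-7,0],[0,0,0,0,-14,0],[0,0,0,0,-14,0],[0,0,0,0,-14,0],[0,0,0,0,-14,0]]]'
python3 -c "
from station import *
s=sense();print(s['qpos'].round(1),s['eef_pos'],s['tool_rot'],s['wrist_force'],s['ft_torque'])"
```

```text
time: 7.13
eef_pos: [0.5591, -0.2609, 0.2207]
tool_rot: [-174.3, 55.0, 162.5]
wrist_force: [-12.5, 19.8, -30.8]
gripper_width: 0.0427
[ 89.1  38.5 -80.4 138.9 134.   43.9 -21.7] [ 0.55907403 -0.26086729  0.2206606 ] [-174.29058793   55.01538938  162.45723558] [-12.49578671  19.77563907 -30.78223121] [3.40695796 4.73465755 1.30622197]
time: 7.55
eef_pos: [0.6012, -0.2829, 0.2179]
tool_rot: [-172.2, 67.7, 165.1]
wrist_force: [-0.3, 0.0, -5.3]
gripper_width: 0.0429
[ 89.6  78.9 -87.8 138.8 154.3  69.6   0.6] [ 0.60120564 -0.28293183  0.21785608] [-172.22122136   67.73905592  165.06535586] [-0.30330648  0.01964886 -5.30411975] [0.76342201 1.70841386 0.05295713]
```

Run:
```python
from station import *
import cv2,numpy as np
a=[cv2.resize(grab_frame(n)["pixels"][:,:,::-1],(480,300)) for n in ("scene","top")]
cv2.imwrite("pics/s3.png",np.vstack(a))
```

```text
(no output)
```

View pics/s3.png

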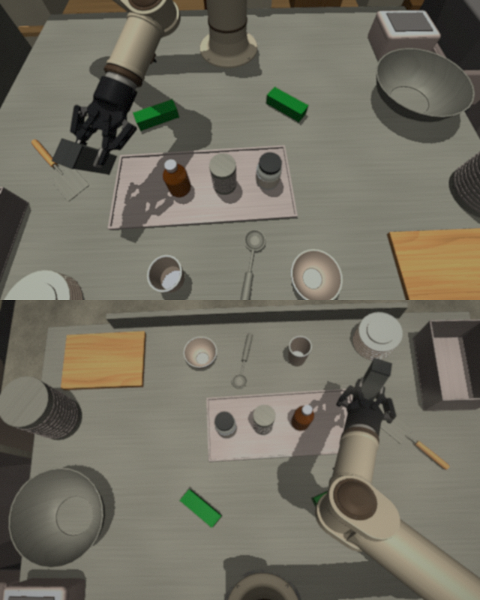

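```bash
cat > go.py <<'E'
import sys,numpy as np
from scipy.spatial.transform import Rotation as Ro
from station import sense
def tgt(phi,tilt):
    # tool z = tilt deg from straight down toward azimuth phi ; tool x = heavy end
    p,t=np.radians([phi,tilt]);o=np.array([np.cos(p),np.sin(p),0]);d=np.array([0,0,-1.])
    z=d*np.cos(t)+o*np.sin(t); x=-o*np.cos(t)+d*np.sin(t)
    return np.c_[x,np.cross(z,x),z]
def rel(grasp,phi,tilt,off=0.0187):
    s=sense();R=Ro.from_euler("xyz",s["tool_rot"],degrees=True).as_matrix()
    T=tgt(phi,tilt);tcp=np.array(grasp)+T[:,2]*off
    g=s["eef_pos"]-R[:,2]*off
    v=(tcp-s["eef_pos"])@R*1000; w=Ro.from_matrix(R.T@T).as_rotvec(degrees=True)
    z=R[:,2];x=R[:,0]
    print("t",round(float(s["time"]),2),"q",s["qpos"].round(1),"\n grasp pt",g.round(4),"tilt",np.degrees(np.arcsin(-x[2])).round(1),"phi",np.degrees(np.arctan2(z[1],z[0])).round(1),"y.z",R[2,1].round(3),"F",s["wrist_force"].round(1))
    print(" shift",v.round(1),"turn",w.round(1),"| norm",np.linalg.norm(v).round(),np.linalg.norm(w).round())
if __name__=="__main__":
    a=[float(q) for q in sys.argv[1:]]; rel(a[:3],a[3],a[4])
E
python3 go.py .60 -.30 .22 15 80; python3 go.py .60 -.30 .22 35 80
```

```text
t 7.65 q [ 89.6  79.1 -87.7 138.8 154.   69.4   0.4] 
 grasp pt [ 0.5849 -0.2743  0.2213] tilt 67.4 phi -23.1 y.z -0.043 F [-0.6  0.8 -6. ]
 shift [-10.2  -6.9  18.6] turn [-36.3 -12.8  -8.1] | norm 22.0 39.0
t 7.65 q [ 89.6  79.1 -87.7 138.8 154.   69.4   0.4] 
 grasp pt [ 0.5849 -0.2743  0.2213] tilt 67.4 phi -23.1 y.z -0.043 F [-0.6  0.8 -6. ]
 shift [-8.6 -2.5 14.2] turn [-55.5 -12.7 -13.8] | norm 17.0 59.0
```

```bash
python3 -m jog '[[[-2,-1,4,-6,-2,-1],[-4,-3,8,-12,-4,-3],[-6,-4,12,-18,-6,-4],[-8,-6,16,-24,-8,-5],[-10,-7,19,-30,-10,-7]]]'
python3 go.py .60 -.30 .22 15 85
python3 -m jog '[[[0,0,0,0,0,0],[0,0,0,0,0,0]]]'
python3 go.py .60 -.30 .22 15 88
```

```text
time: 8.07
eef_pos: [0.6169, -0.2948, 0.2154]
tool_rot: [179.1, 75.3, -177.0]
wrist_force: [1.6, 0.3, -4.2]
gripper_width: 0.0429
t 8.07 q [107.2  83.5 -81.7 127.7 163.2  16.3  12.9] 
 grasp pt [ 0.5988 -0.2961  0.2202] tilt 75.3 phi 3.9 y.z 0.004 F [ 1.6  0.3 -4.2]
 shift [-3.1 -0.4  0.3] turn [-11.   -9.7  -2.1] | norm 3.0 15.0
time: 8.23
eef_pos: [0.6161, -0.2992, 0.2144]
tool_rot: [179.7, 75.0, -176.9]
wrist_force: [-1.2, -0.2, -4.5]
gripper_width: 0.0426
t 8.23 q [107.3  83.1 -81.6 127.6 163.   16.4  12.9] 
 grasp pt [ 0.5981 -0.3002  0.2193] tilt 75.0 phi 3.4 y.z 0.001 F [-1.2 -0.2 -4.5]
 shift [-5.3  3.9  0.8] turn [-11.5 -13.   -1.8] | norm 7.0 17.0
```

```bash
python3 -m jog '[[[-1,1,0,-3,-5,0],[-2,2,0,-5,-9,-1],[-3,3,0,-7,-13,-1],[-3,3,0,-7,-14,-1],[-3,3,0,-7,-14,-1]]]'
python3 go.py .60 -.30 .22 10 90
```

```text
time: 8.65
eef_pos: [0.617, -0.2952, 0.2068]
tool_rot: [176.7, 82.2, -174.9]
wrist_force: [0.6, 0.9, -5.4]
gripper_width: 0.0426
t 8.65 q [111.2 101.7 -85.5 124.1 125.7  11.7  65.9] 
 grasp pt [ 0.5987 -0.2979  0.2094] tilt 82.2 phi 8.4 y.z 0.008 F [ 0.6  0.9 -5.4]
 shift [-13.2  -1.7  -0.6] turn [-1.6 -7.8 -0.6] | norm 13.0 8.0
```

```bash
python3 go.py .558 -.255 .16 10 86;  python3 - <<'E'
from station import *
import cv2,numpy as np
a=[cv2.resize(grab_frame(n)["pixels"][:,:,::-1],(480,300)) for n in ("scene","top")]
cv2.imwrite("pics/s4.png",np.vstack(a))
E
```

```text
t 8.65 q [111.2 101.7 -85.5 124.1 125.7  11.7  65.9] 
 grasp pt [ 0.5987 -0.2979  0.2094] tilt 82.2 phi 8.4 y.z 0.008 F [ 0.6  0.9 -5.4]
 shift [ 52.7  48.5 -26.9] turn [-1.6 -3.8 -0.6] | norm 77.0 4.0
```

View pics/s4.png

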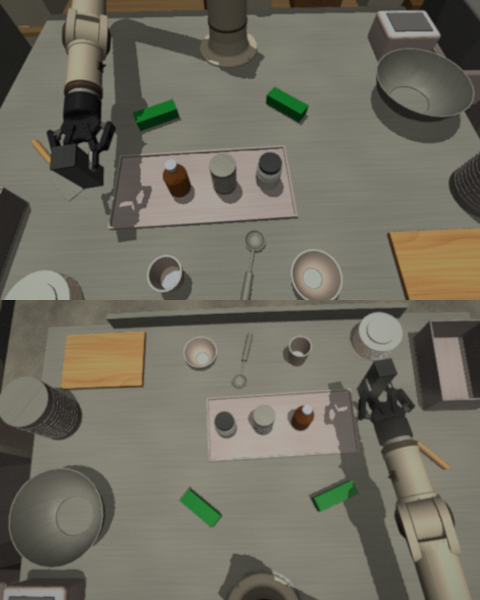

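```bash
python3 - <<'E'
import numpy as np,cv2
from h import *
f=dict(np.load("top0.npz"));W=cloud(f);p=f["pixels"].astype(int)
m=((p[...,1]>p[...,0]+40)&(W[...,2]>.03)).astype(np.uint8)
n,l,st,_=cv2.connectedComponentsWithStats(m)
for i in range(1,n):
    if st[i,4]>100: q=W[l==i]; print(cv2.boxPoints(cv2.minAreaRect((q[:,:2]*1000).astype(np.float32))).round().tolist(),q[:,2].mean())
E
python3 go.py .54 -.26 .20 25 80
```

```text
[[282.0, -172.0], [331.0, -288.0], [371.0, -271.0], [322.0, -155.0]] 0.04459860973554766
[[241.0, 144.0], [275.0, 115.0], [355.0, 210.0], [321.0, 239.0]] 0.044731514651524834
t 8.75 q [111.2 101.9 -85.4 124.1 126.   11.6  65.5] 
 grasp pt [ 0.5987 -0.2985  0.2085] tilt 82.2 phi 8.4 y.z 0.012 F [ 1.  -0.9 -5.8]
 shift [ 17.   51.8 -51.6] turn [-16.4   2.3  -3.2] | norm 75.0 17.0
```

```bash
python3 go.py .55 -.27 .20 35 80
```

```text
t 8.75 q [111.2 101.9 -85.4 124.1 126.   11.6  65.5] 
 grasp pt [ 0.5987 -0.2985  0.2085] tilt 82.2 phi 8.4 y.z 0.012 F [ 1.  -0.9 -5.8]
 shift [ 15.9  43.4 -44.5] turn [-26.3   2.3  -4.8] | norm 64.0 27.0
```

```bash
python3 -m jog '[[[3,9,-9,-5,0,-1],[6,17,-18,-10,1,-2],[9,26,-27,-16,1,-3],[13,35,-36,-21,2,-4],[16,43,-44,-26,2,-5]]]'
python3 -m jog '[[[0,0,0,0,0,0]]]'
python3 go.py .55 -.26 .15 35 80
```

```text
time: 9.17
eef_pos: [0.5849, -0.276, 0.1875]
tool_rot: [178.7, 78.4, -165.0]
wrist_force: [-0.4, 0.1, -5.6]
gripper_width: 0.0427
time: 9.25
eef_pos: [0.5836, -0.2735, 0.1868]
tool_rot: [178.7, 78.1, -164.7]
wrist_force: [0.2, -0.6, -4.9]
gripper_width: 0.0429
t 9.25 q [114.4 101.9 -86.7 122.8  74.2  17.7 117.9] 
 grasp pt [ 0.5661 -0.2788  0.1906] tilt 78.1 phi 16.6 y.z 0.005 F [ 0.2 -0.6 -4.9]
 shift [41.5 28.2 -2.3] turn [-18.1  -1.9  -3.8] | norm 50.0 19.0
```

```bash
python3 -m jog '[[[2,6,0,-5,0,-1],[5,12,0,-10,0,-2],[8,18,0,-15,0,-3],[10,18,0,-18,0,-4],[10,18,0,-18,0,-4]]]'
python3 go.py .55 -.26 .15 35 80
```

```text
time: 9.67
eef_pos: [0.5796, -0.2203, 0.1629]
tool_rot: [175.4, 75.7, -152.1]
wrist_force: [-0.6, 1.8, -6.2]
gripper_width: 0.0428
t 9.67 q [109.9 103.  -87.8 115.9  47.4  32.1 146.7] 
 grasp pt [ 0.5643 -0.2301  0.1675] tilt 75.7 phi 32.6 y.z 0.02 F [-0.6  1.8 -6.2]
 shift [ 22.2 -17.2 -23. ] turn [-2.4 -4.2 -1.7] | norm 36.0 5.0
```

```bash
python3 go.py .552 -.265 .13 27 76;  python3 - <<'E'
from station import *
import cv2,numpy as np
a=[cv2.resize(grab_frame(n)["pixels"][:,:,::-1],(480,300)) for n in ("scene","top")]
cv2.imwrite("pics/s5.png",np.vstack(a))
E
```

```text
t 9.67 q [109.9 103.  -87.8 115.9  47.4  32.1 146.7] 
 grasp pt [ 0.5643 -0.2301  0.1675] tilt 75.7 phi 32.6 y.z 0.02 F [-0.6  1.8 -6.2]
 shift [ 43.  -25.4 -19.1] turn [ 5.5 -0.3  0.2] | norm 53.0 5.0
```

View pics/s5.png

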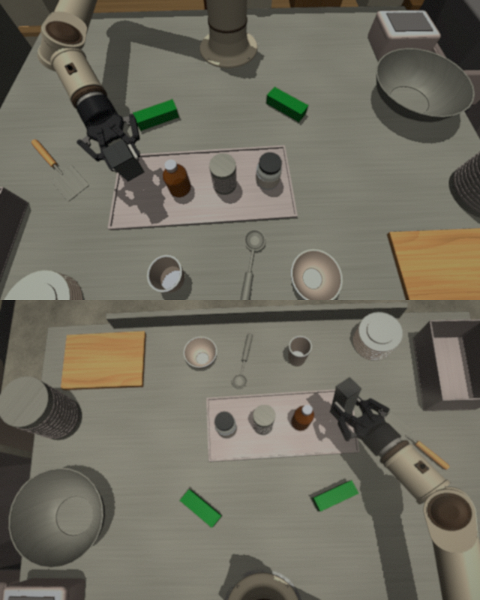

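```bash
python3 -m jog '[[[9,-5,-4,1,0,0],[18,-10,-8,2,0,0],[27,-15,-12,3,0,0],[36,-20,-16,4,0,0],[43,-25,-19,5,0,0]]]'
python3 -m jog '[[[0,0,0,0,0,0]]]'
python3 go.py .552 -.26 .09 27 76
```

```text
time: 10.18
eef_pos: [0.5678, -0.2611, 0.126]
tool_rot: [-178.9, 75.9, -152.0]
wrist_force: [0.1, -0.6, -4.3]
gripper_width: 0.0428
time: 10.27
eef_pos: [0.5672, -0.2633, 0.1241]
tool_rot: [-179.3, 75.9, -152.7]
wrist_force: [-0.0, 0.7, -4.6]
gripper_width: 0.0429
t 10.27 q [114.6 107.4 -85.3 115.6  53.   30.6 147.3] 
 grasp pt [ 0.551  -0.2714  0.1287] tilt 75.9 phi 26.6 y.z -0.003 F [-0.   0.7 -4.6]
 shift [36.  10.  15.2] turn [-0.4 -0.1  0.1] | norm 40.0 0.0
```

```bash
python3 go.py .552 -.26 .105 18 76
```

```text
t 10.27 q [114.6 107.4 -85.3 115.6  53.   30.6 147.3] 
 grasp pt [ 0.551  -0.2714  0.1287] tilt 75.9 phi 26.6 y.z -0.003 F [-0.   0.7 -4.6]
 shift [21.5  7.1 11.4] turn [ 8.4 -0.1  2.3] | norm 25.0 9.0
```

```bash
python3 -m jog '[[[4,2,2,3,0,0.5],[8,3,5,5,0,1],[14,5,8,7,0,2],[21,7,11,8,0,2],[21,7,11,8,0,2]]]'
python3 go.py .552 -.26 .085 18 78
```

```text
time: 10.68
eef_pos: [0.5681, -0.2524, 0.0993]
tool_rot: [-179.8, 75.8, -161.3]
wrist_force: [-0.8, 0.3, -4.9]
gripper_width: 0.0427
t 10.68 q [115.  101.9 -75.9 122.1  62.8  12.7 136.4] 
 grasp pt [ 0.5509 -0.2582  0.1039] tilt 75.8 phi 18.5 y.z -0.001 F [-0.8  0.3 -4.9]
 shift [17.5 -2.3  5.1] turn [ 0.5 -2.2  0.2] | norm 18.0 2.0
```

```bash
python3 -m jog '[[[4,0,1,0,0,0],[9,-1,3,0,0,0],[17,-2,5,0,0,0],[17,-2,5,0,0,0]]]'
python3 go.py .552 -.26 .075 18 80
python3 - <<'E'
from station import *
import cv2,numpy as np
f=grab_frame("scene");cv2.imwrite("pics/s6.png",cv2.resize(f["pixels"][120:310,70:340,::-1],None,fx=2.8,fy=2.8,interpolation=cv2.INTER_CUBIC))
f=grab_frame("wrist");cv2.imwrite("pics/w6.png",f["pixels"][:,:,::-1])
E
```

```text
time: 11.02
eef_pos: [0.5695, -0.2552, 0.0794]
tool_rot: [179.7, 75.7, -161.9]
wrist_force: [-0.3, -0.1, -5.7]
gripper_width: 0.0424
t 11.02 q [115.3 104.4 -75.  120.8  63.2  13.6 138.5] 
 grasp pt [ 0.5523 -0.2609  0.084 ] tilt 75.7 phi 18.5 y.z 0.001 F [-0.3 -0.1 -5.7]
 shift [7.4 0.8 2.1] turn [ 0.5 -4.3  0. ] | norm 8.0 4.0
```

View pics/s6.png

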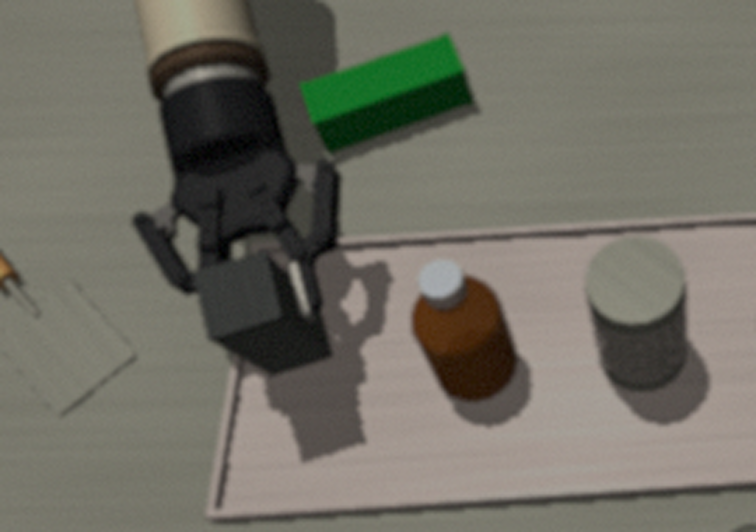

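View pics/w6.png

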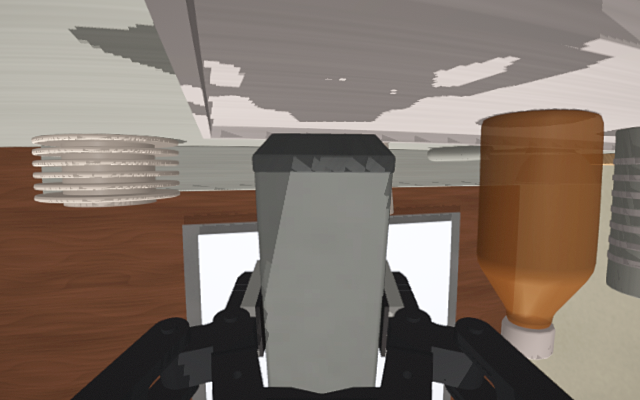

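```bash
python3 -m jog '[[[3,0,1,0,-2,0],[5,1,1,0,-4,0],[5,1,1,0,-4,0]]]'
python3 go.py .552 -.26 .073 18 84
python3 -m jog '[[[1,0,0,0,-2,0],[3,0,0,0,-4,0],[3,0,0,0,-4,0]]]'
python3 go.py .552 -.26 .070 18 84
```

```text
time: 11.37
eef_pos: [0.5696, -0.2533, 0.0746]
tool_rot: [177.8, 80.1, -163.8]
wrist_force: [-0.1, 0.2, -5.9]
gripper_width: 0.0426
t 11.37 q [118.9 114.2 -76.6 119.4  63.6  18.7 144.7] 
 grasp pt [ 0.5521 -0.2591  0.0779] tilt 80.1 phi 18.5 y.z 0.007 F [-0.1  0.2 -5.9]
 shift [ 3.6 -1.   0.4] turn [ 0.4 -3.9 -0.3] | norm 4.0 4.0
time: 11.62
eef_pos: [0.5733, -0.2466, 0.0825]
tool_rot: [175.5, 82.7, -166.9]
wrist_force: [-1.6, 0.9, -4.1]
gripper_width: 0.0427
t 11.62 q [119.5 116.3 -76.  120.   62.3  17.  147.3] 
 grasp pt [ 0.5557 -0.2522  0.0849] tilt 82.7 phi 17.7 y.z 0.01 F [-1.6  0.9 -4.1]
 shift [15.1 -6.4 -3.9] turn [-0.3 -1.2 -0.6] | norm 17.0 1.0
```

```bash
python3 go.py .555 -.258 .080 12 77.5
```

```text
t 11.62 q [119.5 116.3 -76.  120.   62.3  17.  147.3] 
 grasp pt [ 0.5557 -0.2522  0.0849] tilt 82.7 phi 17.7 y.z 0.01 F [-1.6  0.9 -4.1]
 shift [ 6.8 -7.2 -1.9] turn [5.6 5.2 0.4] | norm 10.0 8.0
```

```bash
python3 -m jog '[[[2,-2,0,2,2,0],[4,-4,-1,4,4,0],[6,-7,-2,5.6,5.2,0],[6,-7,-2,5.6,5.2,0]]]'
python3 go.py .555 -.258 .074 12 78
```

```text
time: 11.95
eef_pos: [0.5725, -0.2519, 0.0763]
tool_rot: [-178.5, 77.7, -165.6]
wrist_force: [-0.1, -0.1, -5.1]
gripper_width: 0.043
t 11.95 q [117.6 110.5 -74.3 124.2 100.5  12.  105.8] 
 grasp pt [ 0.5546 -0.256   0.0803] tilt 77.7 phi 12.8 y.z -0.006 F [-0.1 -0.1 -5.1]
 shift [ 6.1 -2.3  1.2] turn [ 0.8 -0.3  0.5] | norm 7.0 1.0
```

```bash
python3 -m jog '[[[2,0,0,0,0,0],[4,-1,1,0,0,0],[6,-2,1,0,0,0],[6,-2,1,0,0,0]]]'
python3 go.py .555 -.258 .070 12 78
python3 -m jog '[[[2,0,0,0,0,0],[4,0,1,0,0,0],[4,0,1,0,0,0]]]'
python3 go.py .555 -.258 .068 12 78
```

```text
time: 12.28
eef_pos: [0.5726, -0.2547, 0.0693]
tool_rot: [-178.7, 77.6, -165.9]
wrist_force: [0.5, -1.0, -5.3]
gripper_width: 0.0424
t 12.28 q [117.8 110.9 -73.9 123.6  98.1  11.9 108.8] 
 grasp pt [ 0.5548 -0.2587  0.0733] tilt 77.6 phi 12.8 y.z -0.005 F [ 0.5 -1.  -5.3]
 shift [3.  0.4 1.1] turn [ 0.8 -0.4  0.5] | norm 3.0 1.0
time: 12.53
eef_pos: [0.573, -0.2551, 0.0667]
tool_rot: [-178.5, 77.8, -165.8]
wrist_force: [-1.3, -0.4, 0.8]
gripper_width: 0.0426
t 12.53 q [117.9 111.4 -73.6 123.3  97.4  11.8 110. ] 
 grasp pt [ 0.5552 -0.2591  0.0707] tilt 77.8 phi 12.7 y.z -0.005 F [-1.3 -0.4  0.8]
 shift [2.5 0.9 0.6] turn [ 0.7 -0.2  0.5] | norm 3.0 1.0
```

```bash
python3 -m jog '[[[0,0,0,0,0,0],[0,0,0,0,0,0],[1,0,-2,0,0,0],[2,0,-5,0,0,0],[3,0,-7,0,0,0]]]' - 20
python3 go.py .555 -.258 .068 12 78
python3 -m jog '[[[1,0,-2,0,0,0],[2,0,-4,0,0,0],[3,0,-6,0,0,0],[3,0,-6,0,0,0]]]'
python3 go.py .555 -.258 .068 12 78
python3 - <<'E'
from station import *
import cv2,numpy as np
f=grab_frame("scene");cv2.imwrite("pics/s7.png",cv2.resize(f["pixels"][120:310,70:340,::-1],None,fx=2.8,fy=2.8,interpolation=cv2.INTER_CUBIC))
f=grab_frame("wrist");cv2.imwrite("pics/w7.png",f["pixels"][:,:,::-1])
E
```

```text
time: 12.95
eef_pos: [0.5658, -0.2564, 0.0666]
tool_rot: [-178.4, 77.9, -165.6]
wrist_force: [3.2, 0.9, 0.5]
gripper_width: 0.0427
t 12.95 q [119.  111.3 -73.3 123.6  93.7  11.7 114.1] 
 grasp pt [ 0.548  -0.2605  0.0705] tilt 77.9 phi 12.7 y.z -0.006 F [3.2 0.9 0.5]
 shift [0.9 0.6 7.7] turn [ 0.7 -0.   0.5] | norm 8.0 1.0
time: 13.28
eef_pos: [0.5595, -0.2578, 0.0665]
tool_rot: [-178.3, 78.1, -165.5]
wrist_force: [1.9, 0.1, 4.2]
gripper_width: 0.0427
t 13.28 q [120.1 111.3 -72.9 123.9  90.3  11.7 117.7] 
 grasp pt [ 0.5417 -0.2618  0.0704] tilt 78.1 phi 12.7 y.z -0.006 F [1.9 0.1 4.2]
 shift [-0.5  0.5 14. ] turn [0.7 0.1 0.5] | norm 14.0 1.0
```

View pics/s7.png

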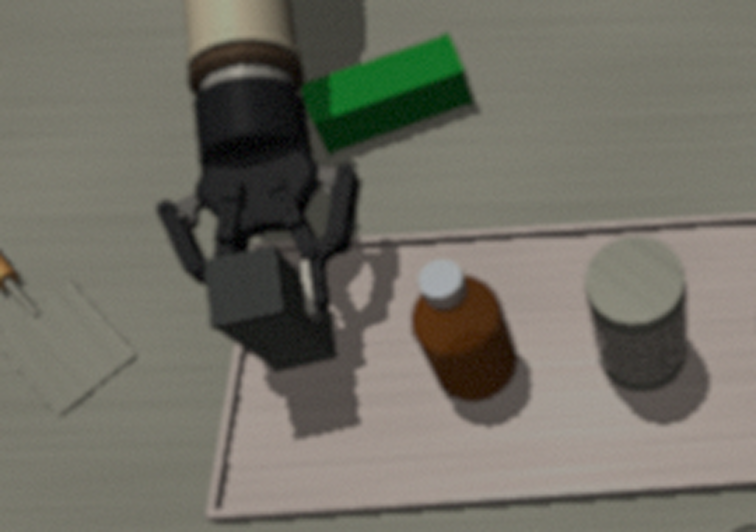

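View pics/w7.png

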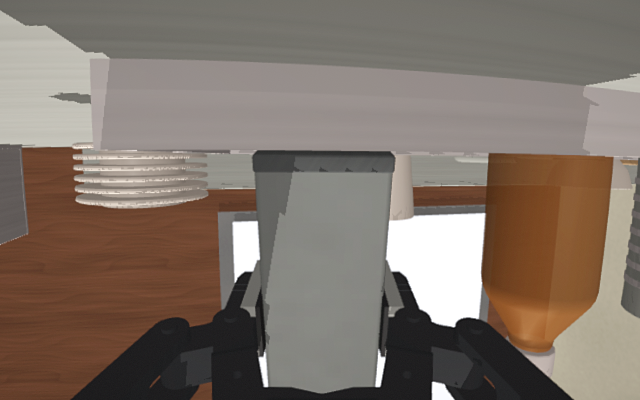

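```bash
cat > tin.py <<'E'
import numpy as np,cv2
from h import *
from station import *
for n in ("scene","top"):
    f=grab_frame(n);W=cloud(f);p=f["pixels"].astype(int)
    m=(W[...,2]>.105)&(W[...,2]<.15)&(abs(W[...,0]-.56)<.06)&(abs(W[...,1]+.255)<.05)
    q=W[m]; print(n,len(q))
    if len(q)<50: continue
    # robust plane
    for _ in range(6):
        A=np.c_[q[:,:2],np.ones(len(q))];c=np.linalg.lstsq(A,q[:,2],rcond=None)[0]
        r=q[:,2]-A@c; k=abs(r)<max(.0015,1.5*np.median(abs(r))); q=q[k]
    print(" slope",c[:2].round(3),"n",len(q),"mean",q.mean(0).round(4),"std",r[k].std().round(4),"rect",cv2.minAreaRect((q[:,:2]*1000).astype(np.float32)))
E
python3 tin.py
```

```text
scene 829
 slope [-0.212 -0.092] n 399 mean [ 0.5606 -0.2603  0.13  ] std 0.0007 rect ((561.1273193359375, -257.57098388671875), (43.88127136230469, 45.436431884765625), 12.927718162536621)
top 627
 slope [-0.095 -0.092] n 185 mean [ 0.5637 -0.2589  0.1305] std 0.0007 rect ((560.0106201171875, -256.7122802734375), (44.189781188964844, 45.16690444946289), 13.304854393005371)
```

```bash
python3 -m jog '[[[2,0,-1,0,0,0],[4,0,-2,0,0,0],[6,0,-3,0,0,0],[6,0,-3,0,0,0],[6,0,-3,0,0,0]]]' - 20
python3 go.py .555 -.258 .068 12 78
python3 tin.py
```

```text
time: 13.9
eef_pos: [0.5567, -0.2583, 0.0663]
tool_rot: [-177.5, 78.6, -164.8]
wrist_force: [7.3, 2.5, 11.7]
gripper_width: 0.0428
t 13.9 q [120.8 111.7 -72.6 123.9  87.5  11.5 121.2] 
 grasp pt [ 0.5388 -0.2623  0.07  ] tilt 78.6 phi 12.7 y.z -0.009 F [ 7.3  2.5 11.7]
 shift [-1.2  0.4 16.8] turn [0.6 0.6 0.6] | norm 17.0 1.0
scene 820
 slope [-0.206 -0.091] n 390 mean [ 0.5563 -0.2614  0.1303] std 0.0007 rect ((556.8117065429688, -258.2323303222656), (44.29131317138672, 44.67534255981445), 12.75865650177002)
top 626
 slope [-0.102 -0.076] n 197 mean [ 0.5606 -0.2599  0.1305] std 0.0007 rect ((555.8663330078125, -257.5494384765625), (44.48798370361328, 46.54668045043945), 11.97181224822998)
```

```bash
python3 -m jog '[[[-5,0,0,0,0,0],[-12,0,3,0,0,0],[-14,0,3,0,0,0]]]' - 60
python3 go.py .570 -.250 .078 12 79
```

```text
time: 14.25
eef_pos: [0.5619, -0.257, 0.0767]
tool_rot: [-177.8, 78.3, -165.0]
wrist_force: [-0.3, 1.1, -5.9]
gripper_width: 0.0431
t 14.25 q [119.7 111.  -74.  124.3  92.6  12.2 114.6] 
 grasp pt [ 0.544  -0.261   0.0805] tilt 78.3 phi 12.7 y.z -0.008 F [-0.3  1.1 -5.9]
 shift [-3.4  4.8 27.7] turn [ 0.7 -0.7  0.6] | norm 28.0 1.0
```

```bash
python3 -m jog '[[[-1,1,8,0,0,0],[-2,3,16,0,-1,0],[-3,5,24,0,-2,0],[-3,5,28,0,-2,0],[-3,5,28,0,-2,0]]]'
python3 go.py .570 -.250 .074 12 81
```

```text
time: 14.67
eef_pos: [0.5881, -0.2455, 0.07]
tool_rot: [-178.3, 80.0, -165.4]
wrist_force: [-0.2, 0.3, -4.2]
gripper_width: 0.0426
t 14.67 q [117.  115.2 -74.4 122.7 100.   12.1 109.9] 
 grasp pt [ 0.5702 -0.2496  0.0732] tilt 80.0 phi 12.8 y.z -0.005 F [-0.2  0.3 -4.2]
 shift [-1.  -0.7 -0.4] turn [ 0.8 -1.   0.4] | norm 1.0 1.0
```

```bash
python3 -m jog '[[[1,0,0,0,0,0],[2,0,0,0,0,0],[3,0,0,0,0,0],[3,0,0,0,0,0]]]'
python3 go.py .570 -.250 .074 12 81; python3 tin.py
```

```text
time: 15.0
eef_pos: [0.5873, -0.2458, 0.0669]
tool_rot: [-178.2, 79.9, -165.3]
wrist_force: [1.0, 0.3, -4.4]
gripper_width: 0.0423
t 15.0 q [117.2 115.2 -74.  122.5  99.3  11.9 110.9] 
 grasp pt [ 0.5694 -0.2499  0.0701] tilt 79.9 phi 12.8 y.z -0.006 F [ 1.   0.3 -4.4]
 shift [-4.3 -0.5 -0.1] turn [ 0.8 -1.   0.5] | norm 4.0 1.0
scene 870
 slope [-0.196 -0.076] n 428 mean [ 0.5864 -0.2493  0.1304] std 0.0007 rect ((586.919677734375, -245.86126708984375), (43.69520568847656, 45.96038055419922), 13.505693435668945)
top 626
 slope [-0.062 -0.085] n 176 mean [ 0.5921 -0.2472  0.1303] std 0.0007 rect ((586.0792846679688, -245.31842041015625), (44.96507263183594, 45.70977020263672), 13.376665115356445)
```

```bash
python3 -m jog '[[[1,0,0,0,0,0],[2,0,0,0,0,0],[2,0,0,0,0,0]]]' - 20
python3 go.py .570 -.250 .074 12 81
```

```text
time: 15.35
eef_pos: [0.5871, -0.2457, 0.0667]
tool_rot: [-177.9, 80.1, -165.1]
wrist_force: [-0.4, 0.9, 1.8]
gripper_width: 0.0429
t 15.35 q [117.3 115.3 -73.9 122.5  98.8  11.7 111.6] 
 grasp pt [ 0.5692 -0.2498  0.0699] tilt 80.1 phi 12.8 y.z -0.006 F [-0.4  0.9  1.8]
 shift [-4.5 -0.6  0. ] turn [ 0.8 -0.9  0.5] | norm 5.0 1.0
```

```bash
python3 -m jog '[[[0,0,0,0,0,0],[0,0,0,0,0,0]]]' 0.0 20
python3 -m jog '[[[0,0,0,0,0,0],[0,0,0,0,0,0]]]' 0.03
python3 -m jog '[[[0,0,0,0,0,0],[0,0,0,0,0,0]]]' 0.05
python3 tin.py
```

```text
time: 15.52
eef_pos: [0.5871, -0.2458, 0.0668]
tool_rot: [-177.9, 80.1, -165.1]
wrist_force: [-1.0, 1.2, -1.3]
gripper_width: 0.0428
time: 15.68
eef_pos: [0.5871, -0.2458, 0.0667]
tool_rot: [-177.9, 80.1, -165.1]
wrist_force: [-0.8, 0.2, -0.5]
gripper_width: 0.0439
time: 15.85
eef_pos: [0.5872, -0.246, 0.0669]
tool_rot: [-177.8, 80.1, -165.0]
wrist_force: [0.7, 0.4, 0.3]
gripper_width: 0.0445
scene 838
 slope [-0.045 -0.023] n 343 mean [ 0.5619 -0.2537  0.1284] std 0.0007 rect ((565.069580078125, -251.0752716064453), (45.6187858581543, 45.12771224975586), 10.386045455932617)
top 572
 slope [ 0.044 -0.039] n 236 mean [ 0.5668 -0.2518  0.1293] std 0.0007 rect ((564.3629150390625, -250.37725830078125), (44.315120697021484, 45.3168830871582), 12.19127368927002)
```

```bash
python3 -m jog '[[[0,0,0,0,0,0],[0,0,0,0,0,0],[0,0,0,0,0,0]]]' 0.35
python3 tin.py
python3 -m jog '[[[0,0,-5,0,0,0],[0,0,-12,0,0,0],[-2,0,-20,0,0,0],[-4,0,-30,0,0,0]]]'
python3 go.py .5 -.27 .12 12 75; python3 tin.py
```

```text
time: 16.2
eef_pos: [0.5872, -0.2462, 0.067]
tool_rot: [-177.8, 80.1, -165.0]
wrist_force: [-0.4, -0.0, 0.2]
gripper_width: 0.0576
scene 838
 slope [-0.05  -0.029] n 338 mean [ 0.5621 -0.2537  0.1284] std 0.0007 rect ((565.5918579101562, -250.70217895507812), (43.80497360229492, 45.62150955200195), 13.956740379333496)
top 577
 slope [ 0.042 -0.039] n 249 mean [ 0.5669 -0.2515  0.1295] std 0.0007 rect ((564.4810180664062, -250.01968383789062), (44.10432434082031, 45.37503433227539), 13.543493270874023)
time: 16.63
eef_pos: [0.5589, -0.2521, 0.076]
tool_rot: [-177.9, 80.1, -165.1]
wrist_force: [0.2, -0.1, -0.4]
gripper_width: 0.0572
t 16.63 q [121.2 113.3 -73.2 124.3  87.1  11.8 122.2] 
 grasp pt [ 0.541  -0.2562  0.0792] tilt 80.1 phi 12.8 y.z -0.006 F [ 0.2 -0.1 -0.4]
 shift [-31.1  -4.8 -49.4] turn [0.8 5.1 0.5] | norm 59.0 5.0
scene 835
 slope [-0.03  -0.029] n 394 mean [ 0.5628 -0.2531  0.1284] std 0.0007 rect ((565.6484375, -250.62646484375), (45.88155746459961, 45.15235137939453), 12.602286338806152)
top 580
 slope [ 0.047 -0.033] n 239 mean [ 0.5689 -0.2528  0.1296] std 0.0007 rect ((564.5523071289062, -249.89112854003906), (43.823001861572266, 45.770450592041016), 11.682099342346191)
```

Undisturbed. I'll retreat further, with the tilt eased.

```bash
python3 -m jog '[[[-3,0,-10,0,0,0],[-6,0,-20,0,1,0],[-12,0,-32,0,3,0],[-20,0,-42,0,4,0],[-30,0,-50,0,5,0]]]'
python3 -m jog '[[[-8,0,-10,0,2,0],[-18,0,-20,0,4,0],[-28,0,-30,0,6,0],[-38,0,-40,0,8,0],[-48,0,-45,0,10,0]]]'
python3 go.py .4 -.27 .2 12 65; python3 tin.py;  python3 - <<'E'
from station import *
import cv2,numpy as np
a=[cv2.resize(grab_frame(n)["pixels"][:,:,::-1],(480,300)) for n in ("scene","top")]
cv2.imwrite("pics/s8.png",np.vstack(a))
E
```

```text
time: 17.15
eef_pos: [0.515, -0.2629, 0.1146]
tool_rot: [-178.4, 75.1, -165.8]
wrist_force: [0.4, -0.6, 1.2]
gripper_width: 0.0575
time: 17.57
eef_pos: [0.4845, -0.2691, 0.1731]
tool_rot: [-179.2, 65.0, -166.5]
wrist_force: [-0.4, -0.7, -0.0]
gripper_width: 0.0578
t 17.57 q [124.2  86.5 -86.5 132.9  79.5  20.4 101.8] 
 grasp pt [ 0.4679 -0.2728  0.181 ] tilt 65.0 phi 12.5 y.z -0.006 F [-0.4 -0.7 -0. ]
 shift [ 10.4  17.4 -67.6] turn [0.5 0.  0.6] | norm 71.0 1.0
scene 840
 slope [-0.049 -0.032] n 346 mean [ 0.5617 -0.253   0.1284] std 0.0007 rect ((565.6943969726562, -250.42677307128906), (44.83345413208008, 45.77394485473633), 12.261733055114746)
top 570
 slope [ 0.04 -0.04] n 255 mean [ 0.5663 -0.253   0.1295] std 0.0007 rect ((564.31494140625, -250.1469268798828), (44.83285903930664, 44.94273376464844), 13.634824752807617)
```

View pics/s8.png

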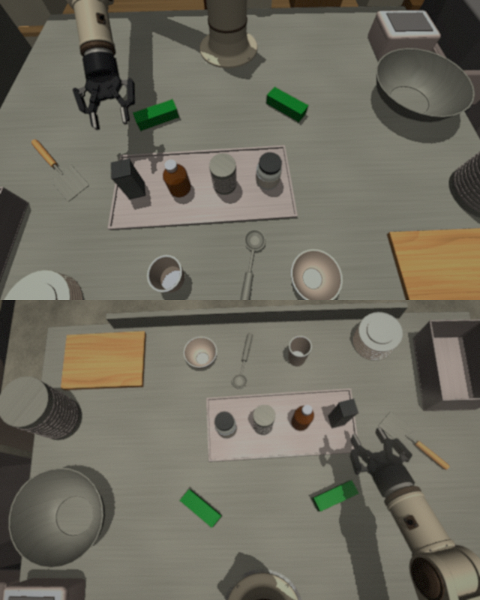

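```bash
python3 -m jog '[[[0,0,0,0,0,0],[0,0,0,0,0,0]]]'
python3 - <<'E'
import numpy as np,cv2
from h import *
from station import *
f=grab_frame("top");W=cloud(f)
for k,(u,v) in dict(cap=(410,146),can=(351,153),jar=(299,160)).items():
    m=np.isfinite(W[...,2])&(abs(W[...,2]-W[v,u,2])<0.004)&(np.hypot(W[...,0]-W[v,u,0],W[...,1]-W[v,u,1])<0.05)
    nl,l=cv2.connectedComponents(m.astype(np.uint8)); q=W[l==l[v,u]]
    print(k,cv2.minEnclosingCircle((q[:,:2]*1000).astype(np.float32)),q[:,2].mean())
s=sense();print(s["qvel"].round(2),s["wrist_force"],s["time"])
print(job_done())
E
```

```text
time: 17.93
eef_pos: [0.4847, -0.2688, 0.1708]
tool_rot: [-179.2, 65.0, -166.5]
wrist_force: [0.6, 0.5, 1.3]
gripper_width: 0.0578
cap ((560.5657348632812, -133.37606811523438), 14.061155319213867) 0.13448536511313688
can ((553.1534423828125, -14.68930721282959), 32.086570739746094) 0.1143145022186236
jar ((543.6962280273438, 98.7008285522461), 28.18895721435547) 0.10432918791495967
[ 0.21 -0.1  -0.33  0.01 -0.39 -0.13  0.08] [-0.89127503 -0.20917914  0.29116154] 17.9833
the job is handed in; nothing more can be done
None
```

The tin is standing upright in the vacant place, on the end I felt as heavy, and I handed the job in at 18.0 s of the 66 s allowed.

- **Which end is heavy:** I lifted the tin by the middle and read a moment of about 0.13 N m towards the end that lay nearest the bottle. The moment turned with the tin when I turned the tool, and its sign matched the moment the held load made when the tool was tilted. I found no other way to confirm it.
- **Standing it up:** I turned that end towards the robot and rotated the tool until the tin was about 10° short of upright. That was as far as the joint limits comfortably allowed. I then rested its edge on the tray floor and opened the fingers in small steps. It rocked upright by itself and I backed the gripper away.
- **Re-placing:** I first tried to straighten the tin by dragging and pressing it against the floor at the lowest grip. It slid instead of turning, so I lifted it a little and set it down again nearer the row line.

Last checks:

| Check | Result |
|---|---|
| Tin position | x 0.565, y -0.251 m: about 5 mm off the row line and 176 mm from the tray's centre |
| Distance to the bottle's axis | About 117 mm |
| Tin's top height | About 0.129 m, as expected for standing in the tray |
| Jar, can and bottle | Within 1 mm of where they started |
| Robot | Wrist force near zero, gripper clear of everything |

The two cameras disagreed on the tin's lean: the scene camera showed about 3° one way and the top camera about 2–3° the other. The average is close to upright and both are within the 5.7° allowed. I put the difference down to depth error.

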